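# Charge the deburring bowl and hold its run plunger half-way

### The arm

A 7-joint arm with a two-finger parallel gripper is mounted at the origin on the work surface. World frame = base frame: x ahead of the robot, y to its left, z up, the work surface at z = 0. Lengths are in m, angles in rad, forces in N, time in s.
With the tool pointing down it reaches from about 0.425 to 0.95 m from the base axis. Payload 4.7 kg.
Tool frame: the origin (TCP) lies at the very end of the fingers, on their centre line; the grasp point (between the pads) lies 19 mm behind it; z points along the fingers, y is the line along which they close (so a half turn about z gives the same grasp; the last joint's range is limited). The gripper opens to 87 mm and grips with 3 to 60 N. Pads are 19 mm wide; open, the fingers measure 117 mm over their backs; the gripper's body (75 mm by 190 mm) begins 51 mm behind the grasp point.
Start: joints at [-1.168, 0.469, -0.049, 1.532, 0.024, 1.141, -0.082], TCP at [0.282, 0.613, 0.223] pointing down, gripper open.
Joint ranges: [-2.59, 2.59], [-0.33, 1.99], [-1.39, 1.29], [0.1, 2.45], [-1.04, 4.18], [0.21, 1.99], [-2.66, 2.66]. Speed limits (rad/s): [2.57, 2.57, 3.14, 3.14, 3.14, 3.14, 3.14].

### API

Orientations are given as a unit quaternion [w, x, y, z].
In Python, from workcell import robot gives the robot as it stands. The module is installed in compiled form; this text tells all that it offers.
- The arm moves only by the tool move_arm, never from a script. Its argument "targets" is one flat list of numbers, 5 for each row, row after row: the shift along the tool's x, y, z in cm, then the turn about the tool's z in degrees, then the opening, from 0 (shut) to 1 (fully open). A call has 1 to 20 rows; each row is the pose to reach, as a shift and turn from the pose commanded when the call began, along the tool's axes at that moment; what a row does not reach only later rows make up. A row lasts 1/12 s, in which the tool goes at most 41.7 mm and 7.16 degrees, less where a joint would pass 70% of its speed; a pose out of reach is approached as far as the arm can. A call with a gripper value outside its range is refused whole. The fingers move at their own pace and stop on an object; "grip_force" is the grip in N (left out, the last holds). Time passes only in rows, so rows that repeat a pose let the fingers close. It gives the time, the measured TCP pose, the force, the opening and the grip force at its end, in the units of the state.
- robot.get_obs(): the state, without advancing time (a new reading comes with each control period).
- robot.grab_frame(name): name is "scene" or "top" or "wrist"; returns the picture (420x560x3 uint8, red, green, blue); there is no depth.
- robot.camera_model(name): a dict with "K" (3x3 intrinsics, pixels), "D" ([k1, k2, p1, p2, k3] as OpenCV has them; the pictures are not rectified), "camera_from_world" (4x4, takes a point from world to camera coordinates); the wrist camera has in their place "hand_eye" (4x4, takes a point from camera to tool coordinates, whose origin is the TCP and whose axes are the flange's). Camera axes: x right, y up, looking along -z (the intrinsics and any distortion apply to the point x, -y, -z); pixel columns grow to the right and rows downward; lengths in m; the calibration is good to about 2 mm. A picture is of the moment at which its call begins: read the wrist's pose just before it. camera_model takes no time and is no camera call.
- robot.sign_off(): hands the job in; it is judged then, once.
Trained networks look in the newest picture that a camera, given by its name, has taken for a name from the list of things; names that differ only in an ending like _2 or _b are one class to them, and where a whole thing is asked for, a point or a joint stands for the part that bears it (a point fixed in the world has none). Each returns a list of dicts, best first, with "conf" (0 to 1); they miss things now and then, are a little off and sometimes report something else, mostly with a low value. They report only what shows in the picture. A call takes as long as a camera call. They do not tell look-alikes from the thing itself.
- robot.recognise(camera, label): "bbox" ([left, top, right, bottom] in pixels, round what is visible of it).
- robot.masks_of(camera, label): "mask" (420x560 bool, what is visible of it) and "bbox" ([left, top, right, bottom] in pixels, round what is visible of it).
The state is a dict: "time": time; "qpos": joint angles; "joint_vel": joint speeds; "tau": joint torques, N m; "tcp_pos": TCP position; "tool_rot": TCP orientation; "wrist_force": force on the tool from outside, world axes, zero at the start; "wrist_torque": the same for the moment, N m; "grip_width": finger opening in m; "grasp_force": force on a finger pad.
Only numpy, scipy, OpenCV 4.12 (cv2) and the standard library are available. Lean on these libraries where they do the work, as an engineer would, in place of code of your own. Each camera call takes 0.05 s, during which the arm holds its last target. There are 200 camera calls.

### The job

Tip all six sawn steel blanks from the parts scoop into the deburring bowl and stand the scoop back upright on the bench. Only then press the hold-to-run plunger down half-way, until its head is level with the top of the gauge post, never fully home because that trips the machine, and hold it there: the job finishes with the robot still holding it pressed. Leave the other tools on the bench where they are.

Things in the scene. Friction and masses are not known exactly. Their poses are not given: they have to be found in the camera images.
- scoop_grip (a point): Centre of the wooden grip bar of the loose sheet-steel parts scoop, over the middle of its floor and 100 mm above its flat underside. The bar is 20 wide (y), 20 high (z) and runs along the scoop's x from -43 to +65 of this point; at its back end an upright strap 22 wide (x +63 to +67) joins it to the pan's back wall. Axes as scoop.
- scoop_lip (a point): Middle of the scoop's open front edge, on the upper face of its floor: 60 mm towards the scoop's -x and 97 mm below scoop_grip. Axes as the scoop's.
- scoop: The scoop: flat floor 120 x 84 mm, 3 thick, walls 40 high and 3 thick on three sides (90 mm over the side walls), open to its -x, the pouring side. About 0.28 kg, 0.53 kg with the blanks. Origin at the middle of the underside, x from open front to back wall, z up. It starts standing on the bench (z = 0), open front roughly towards the robot.
- bowl_mouth (a point): Centre of the round mouth of the deburring machine's open grey plastic bowl, level with the rim, 130 mm above the bench; z up. Rim 210 mm across outside, 198 inside, tapering to about 140 inside at the floor, 80 mm below the rim. A steel post, 22 thick, stands in the middle, its top 30 mm below the rim. Fixed to the bench.
- plunger (a joint): Travel of the spring-loaded plunger of the hold-to-run station, in m: 0 released (up), 0.030 pressed fully home; half-way is 0.015. Moves straight down. The spring pushes back with about 4 N at the start, 10 N half-way, 16 N fully home, and returns the plunger when let go.
- plunger_top (a point): Centre of the flat top of the plunger's black palm head, a disc 48 mm across and 14 thick on an 18 mm stem; released it is 129 mm above the bench, half-way 114 mm, fully home 99 mm. The stem comes out of a grey box, 130 x 110 x 74 mm, fixed to the bench, whose centre is 12 mm from the stem towards +x of this point's frame.
- station: The grey box of the hold-to-run station, origin on the bench under the plunger's axis. A plain steel gauge post, 12 mm thick, stands on the box 56 mm from the plunger's axis towards the station's +x; its top is 114 mm above the bench, so the palm head's top is level with it when the plunger is half-way.
- blank0_center (a point): Centre of one of the six sawn square-bar blanks, bright steel, 22 x 16 x 16 mm, 42 g, which start lying in the scoop.
- blank1_center (a point): Centre of one of the six sawn square-bar blanks, bright steel, 22 x 16 x 16 mm, 42 g, which start lying in the scoop.
- blank2_center (a point): Centre of one of the six sawn square-bar blanks, bright steel, 22 x 16 x 16 mm, 42 g, which start lying in the scoop.
- blank3_center (a point): Centre of one of the six sawn square-bar blanks, bright steel, 22 x 16 x 16 mm, 42 g, which start lying in the scoop.
- blank4_center (a point): Centre of one of the six sawn square-bar blanks, bright steel, 22 x 16 x 16 mm, 42 g, which start lying in the scoop.
- blank5_center (a point): Centre of one of the six sawn square-bar blanks, bright steel, 22 x 16 x 16 mm, 42 g, which start lying in the scoop.
- file: Bystander: flat file with a pale wooden handle, 320 mm long, lying beyond the scoop; origin on its underside.
- square: Bystander: engineer's try square lying flat, 100 mm stock and 130 mm blade; origin under the stock.
- brush: Bystander: hand brush lying on the bench near the robot; origin on its underside.
- oil: Bystander: white oil bottle, 52 mm across, 120 mm tall, standing; origin at its underside.
- elbow: Bystander: brass pipe elbow, about 60 x 60 mm, 32 mm high; origin under its corner.
- hammer: Bystander: hammer lying at the right side of the bench; origin on its underside.
- jar: Bystander: glass jar with a steel lid, 68 mm across, 80 mm tall, at the left; origin at its underside.
Things that resemble listed ones, but are neither listed nor needed, are in the scene too. Leave any purple look-alike of the part that bears bowl_mouth alone.

How it is judged:
On the way, in this order (a step that is already met when the one before it is completed fails the run):
1. the scoop is lifted and tipped over the deburring bowl (horizontal distance between scoop_grip and bowl_mouth below 0.2 m and height (world z) of scoop_grip above 0.14 m and angle between scoop's own z axis and vertical above 0.3 rad).
2. all six blanks lie in the bowl (horizontal distance between each of blank0_center, blank1_center, blank2_center, blank3_center, blank4_center, blank5_center and bowl_mouth below 0.1 m and z of each of blank0_center, blank1_center, blank2_center, blank3_center, blank4_center, blank5_center in the frame of bowl_mouth below -0.004 m), for 0.2 s.
3. the robot holds the plunger half-way (within 4 mm) for 1 s (value of joint plunger between 0.011 and 0.019 m and contact force between any of the fingers, the arm and plunger above 3 N), for 1 s.
At the end, for the whole second after the job is handed in: All six blanks lie below the bowl's rim inside it; the scoop stands upright on the bench (within 6 mm of its surface and 0.06 rad), released and at rest; the robot itself presses the plunger with more than 3 N and keeps its travel between 11 and 19 mm (half-way is 15 mm) (all of step 2 and all of step 3 and height (world z) of scoop below 0.006 m and angle between scoop's own z axis and vertical below 0.06 rad and linear speed of scoop below 0.02 m/s and contact force between the fingers and scoop below 0.1 N and contact force between scoop and plunger below 0.1 N); the arm keeps its last pose, push and grip.
It fails at once if the plunger is pressed nearly home (over 25 mm) (value of joint plunger above 0.025 m).
It fails at once if the plunger is pressed before all blanks are in the bowl (value of joint plunger above 0.005 m and not (horizontal distance between each of blank0_center, blank1_center, blank2_center, blank3_center, blank4_center, blank5_center and bowl_mouth below 0.1 m and z of each of blank0_center, blank1_center, blank2_center, blank3_center, blank4_center, blank5_center in the frame of bowl_mouth below -0.004 m)).
It fails at once if the plunger is pressed while the scoop is off the bench (value of joint plunger above 0.005 m and height (world z) of scoop above 0.02 m).
It fails at once if another tool on the bench is moved by more than 30 mm (distance of any of file, square, brush, oil, elbow, hammer, jar from where it was at the start of the episode above 0.03 m).
It also fails if it takes over 72 s, if anything falls off the work surface, if the arm or the gripper's body presses on something with over 40 N, if the wrist force passes 120 N, or if a joint passes its speed limit or range.

## Working session

There is one attempt and no reset: what is moved stays moved. The work goes in short steps, Python scripts to look and compute and a tool call to move; the robot and the scene stay as the last step left them, time stands still between calls to the robot, and variables do not carry over. Pictures are saved under pics/ and viewed, at most 10 in all, crops included, and the job is handed in when it is done.

Besides the shell and the picture viewer there is one more tool, called after "Request:" in YAML: its name, and indented under it one key for each argument. move_arm: Moves the arm, as the interface text tells. Its arguments: {"type":"object","properties":{"targets":{"type":"array","items":{"type":"number"}},"grip_force":{"type":"number"}},"required":["targets"]}

```bash
mkdir -p pics; python3 - <<'E'
from workcell import robot
import cv2,numpy as np
for c in("scene","top"):
    cv2.imwrite(f"pics/{c}0.png",robot.grab_frame(c)[:,:,::-1])
    for l in("scoop","scoop_grip","bowl_mouth","plunger","station","blank0_center"):
        for d in robot.recognise(c,l)[:7 if 'blank' in l else 3]: print(c,l,np.round(d["conf"],2),np.round(d["bbox"]))
for c in("scene","top","wrist"):
    m=robot.camera_model(c); print(c,{k:np.round(v,3).tolist() for k,v in m.items()})
o=robot.get_obs();print({k:np.round(v,3).tolist() for k,v in o.items()})
E
```

```text
scene scoop 0.55 [287. 228. 330. 272.]
scene scoop_grip 0.57 [286. 229. 333. 267.]
scene scoop_grip 0.51 [314. 242. 316. 251.]
scene scoop_grip 0.18 [340. 286. 358. 309.]
scene bowl_mouth 0.95 [180. 100. 229. 155.]
scene bowl_mouth 0.73 [189. 162. 260. 230.]
scene bowl_mouth 0.55 [248. 126. 304. 185.]
scene plunger 0.42 [287. 228. 336. 271.]
scene station 0.75 [311. 287. 374. 353.]
scene station 0.29 [395. 349. 431. 386.]
top scoop 0.67 [219. 187. 257. 228.]
top scoop_grip 0.69 [268. 226. 325. 238.]
top scoop_grip 0.56 [218. 184. 255. 228.]
top bowl_mouth 0.97 [301. 159. 362. 216.]
top bowl_mouth 0.83 [410. 216. 474. 281.]
top bowl_mouth 0.78 [312. 241. 383. 304.]
top plunger 0.58 [162. 164. 177. 177.]
top station 0.87 [158. 152. 195. 192.]
top station 0.26 [213. 147. 226. 168.]
scene {'K': [[434.721, 0.0, 273.236], [0.0, 434.721, 210.371], [0.0, 0.0, 1.0]], 'D': [0.02, 0.0, 0.0, 0.0, 0.0], 'camera_from_world': [[-0.723, 0.69, 0.019, 0.416], [-0.459, -0.501, 0.734, 0.113], [0.516, 0.522, 0.679, -1.625], [0.0, 0.0, 0.0, 1.0]]}
top {'K': [[436.776, 0.0, 279.349], [0.0, 436.776, 199.565], [0.0, 0.0, 1.0]], 'D': [-0.024, 0.0, 0.0, 0.0, 0.0], 'camera_from_world': [[0.026, -1.0, 0.01, -0.109], [0.981, 0.027, 0.19, -0.505], [-0.19, 0.005, 0.982, -1.51], [0.0, 0.0, 0.0, 1.0]]}
wrist {'K': [[317.754, 0.0, 273.608], [0.0, 317.754, 213.087], [0.0, 0.0, 1.0]], 'D': [-0.065, 0.0, 0.0, 0.0, 0.0], 'hand_eye': [[0.0, 0.963, 0.27, 0.073], [1.0, -0.0, 0.001, 0.001], [0.001, 0.27, -0.963, -0.162], [0.0, 0.0, 0.0, 1.0]]}
{'time': 0.7, 'qpos': [-1.168, 0.469, -0.049, 1.532, 0.024, 1.141, -0.082], 'joint_vel': [0.0, -0.001, 0.002, -0.002, -0.0, 0.002, -0.0], 'tau': [0.0, -50.769, -0.081, -23.641, -0.061, 0.031, 0.0], 'tcp_pos': [0.282, 0.613, 0.223], 'tool_rot': [0.0, 0.214, 0.977, 0.0], 'wrist_force': [-0.123, 0.36, -0.26], 'wrist_torque': [-0.018, -0.017, -0.012], 'grasp_force': 0.0, 'grip_width': 0.087}
```

```bash
python3 - <<'E'
import cv2
a=cv2.imread("pics/top0.png");cv2.imwrite("pics/topc.png",cv2.resize(a[120:320,120:500],None,fx=2.1,fy=2.1,interpolation=cv2.INTER_CUBIC))
E
```

```text
(no output)
```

View pics/topc.png

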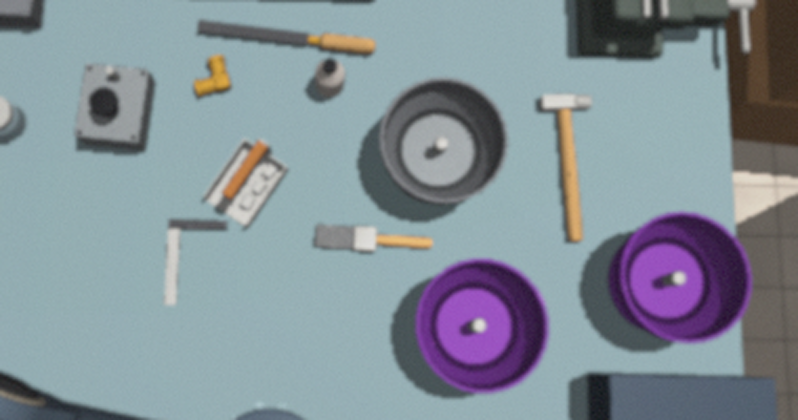

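View pics/scene0.png

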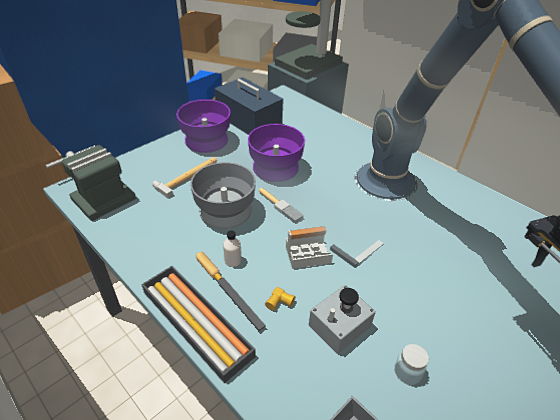

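The top view shows the grey bowl at about (330,187) full-frame, with two purple bowls as decoys. The scoop is at (237,207) with its bar diagonal, and the station with the black head is at (170,170).

```bash
cat > h.py <<'E'
from workcell import robot
import cv2,numpy as np
from scipy.spatial.transform import Rotation as R
from scipy.optimize import least_squares
F=np.diag([1.,-1,-1,1])
def cam(c):
    m=robot.camera_model(c)
    if c=="wrist":
        o=robot.get_obs(); T=np.eye(4); w,x,y,z=o["tool_rot"]
        T[:3,:3]=R.from_quat([x,y,z,w]).as_matrix(); T[:3,3]=o["tcp_pos"]
        E=np.linalg.inv(T@np.array(m["hand_eye"]))
    else: E=np.array(m["camera_from_world"])
    return np.array(m["K"],float),np.array(m["D"],float),F@E
def proj(C,P):
    K,D,E=C; P=np.atleast_2d(P).astype(float)
    return cv2.projectPoints(P,cv2.Rodrigues(E[:3,:3])[0],E[:3,3],K,D)[0][:,0]
def back(C,uv,z):
    K,D,E=C; n=cv2.undistortPoints(np.array(uv,float).reshape(-1,1,2),K,D)[:,0]
    d=np.c_[n,np.ones(len(n))]@E[:3,:3]; o=-E[:3,:3].T@E[:3,3]
    return o+d*((z-o[2])/d[:,2])[:,None]
def bbox(p): return np.r_[p.min(0),p.max(0)]
E
python3 - <<'E'
from h import *
C=cam("top");robot.grab_frame("top")
m=robot.masks_of("top","bowl_mouth")
t=np.linspace(0,6.283,60)
for d in m:
    print(d["conf"],d["bbox"])
    cs=max(cv2.findContours(d["mask"].astype(np.uint8),0,1)[0],key=len)[:,0].astype(float)
    P=back(C,cs,.13)[:,:2]
    s=least_squares(lambda p:np.hypot(*(P-p[:2]).T)-p[2],[*P.mean(0),.1],loss="soft_l1",f_scale=.003);print("bowl",s.x)
for l,z in(("plunger",.125),("plunger_top",.125),("station",.074),("scoop",.04),("scoop_grip",.1)):
    for d in robot.masks_of("top",l)[:3]:
        v,u=np.nonzero(d["mask"]); Q=np.c_[u,v]
        print(l,round(d["conf"],2),np.round(d["bbox"]),back(C,[Q.mean(0)],z).round(3))
print(back(C,[(169.5,169.5)],.129), back(C,[(225.7,215.2),(246.2,189)],.1))
print("camtop",-C[2][:3,:3].T@C[2][:3,3])
E
```

```text
0.97 [298.7, 161.5, 362.3, 215.8]
bowl [ 0.54314365 -0.26931717  0.10522762]
0.84 [315.3, 240.4, 384.7, 304.1]
bowl [ 0.24953505 -0.33151676  0.10200119]
0.63 [408.0, 219.3, 476.7, 282.6]
bowl [ 0.33108435 -0.64949733  0.10721956]
0.38 [157.1, 150.8, 194.9, 190.3]
bowl [0.58403078 0.26565074 0.07021606]
plunger 0.7 [160. 162. 176. 177.] [[0.594 0.287 0.125]]
plunger_top 0.52 [165. 162. 174. 177.] [[0.595 0.288 0.125]]
station 0.63 [159. 152. 196. 192.] [[0.597 0.28  0.074]]
scoop 0.65 [222. 189. 258. 225.] [[0.482 0.058 0.04 ]]
scoop 0.63 [299. 159. 364. 216.] [[ 0.562 -0.281  0.04 ]]
scoop_grip 0.56 [219. 185. 257. 228.] [[0.472 0.051 0.1  ]]
[[0.58679994 0.28365692 0.129     ]] [[0.43838742 0.0868551  0.1       ]
 [0.53208126 0.02041137 0.1       ]]
camtop [ 0.21107049 -0.08833166  1.57954024]
```

Request:
move_arm:
  targets: [-3, -3, -7.7, 0, 1, -6, -6, -7.7, 3, 1, -9, -9, -7.7, 10, 1, -11.5, -12, -7.7, 10, 1, -14, -15, -7.7, 10, 1, -17, -18, -7.7, 10, 1, -20, -21, -7.7, 10, 1, -23, -23.5, -7.7, 10, 1, -26, -26.5, -7.7, 10, 1, -29, -29.5, -7.7, 10, 1, -32, -32.5, -7.7, 10, 1, -35, -35.5, -7.7, 10, 1, -38, -38.5, -7.7, 10, 1, -40.5, -41, -7.7, 10, 1, -41.8, -42.3, -7.7, 10, 1, -41.8, -42.3, -7.7, 10, 1, -41.8, -42.3, -7.7, 10, 1, -41.8, -42.3, -7.7, 10, 1]

```text
time: 2.55
tcp_pos: [0.4849, 0.0545, 0.2996]
tool_rot: [-0.0, 0.299, 0.954, 0.0]
wrist_force: [-0.1, 1.3, -0.1]
grip_width: 0.0869
grasp_force: 0.0
```

```bash
python3 - <<'E'
from h import *
o=robot.get_obs();print(o["tcp_pos"],o["tool_rot"])
C=cam("wrist")
f=robot.grab_frame("wrist")[:,:,::-1].copy()
for l in("scoop_grip","blank0_center"):
    for d in robot.recognise("wrist",l): print(l,round(d["conf"],2),np.round(d["bbox"]))
c=np.array([.485,.054]);a=np.radians(-35);M=np.array([[np.cos(a),-np.sin(a)],[np.sin(a),np.cos(a)]])
cs=[[-.043,.01],[-.043,-.01],[.065,-.01],[.065,.01]]
p=proj(C,[[*(c+M@q),.11] for q in cs]);print(p.round())
cv2.polylines(f,[p.astype(np.int32)],True,(255,0,0),1)
cv2.imwrite("pics/w1.png",f)
E
```

```text
[0.48490641 0.05450242 0.29955881] [-1.73099380e-04  2.98526752e-01  9.54401188e-01  3.47348012e-04]
scoop_grip 0.6 [234. 130. 308. 246.]
blank0_center 0.51 [317. 313. 368. 337.]
blank0_center 0.44 [283. 194. 296. 215.]
[[282. 153.]
 [264. 153.]
 [264. 246.]
 [281. 246.]]
```

View pics/w1.png

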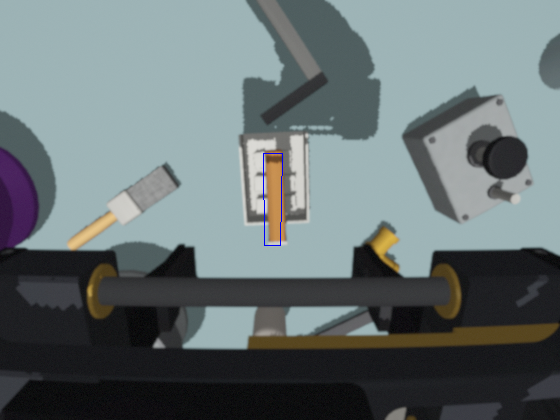

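The scoop is well centred under the wrist camera. Its bar runs from (272,151) to (277,243), its open front faces up in the picture, and the plunger head is at about (504,157). I'll refine all of these by colour.

```bash
python3 - <<'E'
from h import *
C=cam("wrist");f=cv2.imread("pics/w1.png");f=robot.grab_frame("wrist")[:,:,::-1].copy()
h=cv2.cvtColor(f,cv2.COLOR_BGR2HSV)
m=((h[...,0]>5)&(h[...,0]<20)&(h[...,1]>120)).astype(np.uint8);m[:130]=0;m[260:]=0;m[:,:235]=0;m[:,315:]=0
n,L,S,_=cv2.connectedComponentsWithStats(m);k=1+S[1:,4].argmax();print(S[k])
r=cv2.minAreaRect(np.argwhere(L==k)[:,::-1].astype(np.float32));b=cv2.boxPoints(r);print(b)
W=back(C,b,.11)[:,:2];print(W.round(4))
e=sorted([(np.linalg.norm(W[i]-W[(i+1)%4]),i) for i in range(4)]);print([x[0].round(4) for x in e])
A=(W[e[0][1]]+W[(e[0][1]+1)%4])/2;B=(W[e[1][1]]+W[(e[1][1]+1)%4])/2
if A[0]>B[0]:A,B=B,A
u=(B-A)/np.linalg.norm(B-A);print("front",A,"back",B,"yaw",np.degrees(np.arctan2(u[1],u[0])),"grip0 from front",A+u*.043)
g=cv2.cvtColor(f,cv2.COLOR_BGR2GRAY);m=(g<45).astype(np.uint8);m[:120]=0;m[190:]=0;m[:,:478]=0;m[:,535:]=0
n,L,S,_=cv2.connectedComponentsWithStats(m);k=1+S[1:,4].argmax();print(S[k])
c=cv2.findContours((L==k).astype(np.uint8),0,1)[0][0][:,0]
P=back(C,c,.129)[:,:2];s=least_squares(lambda p:np.hypot(*(P-p[:2]).T)-.024,P.mean(0),loss="soft_l1",f_scale=.002);print("head",s.x)
print("post",back(C,[(515,198)],.114))
E
```

```text
[ 266  151   18   90 1404]
[[264.42636 151.36462]
 [281.16507 150.78741]
 [284.2399  239.95724]
 [267.5012  240.53445]]
[[0.4424 0.0732]
 [0.4523 0.0886]
 [0.54   0.0334]
 [0.5294 0.0167]]
[np.float64(0.0183), np.float64(0.0197), np.float64(0.1037), np.float64(0.1037)]
front [0.44737264 0.08090166] back [0.53472868 0.02505262] yaw -32.59186198919279 grip0 from front [0.48360138 0.05773967]
[ 481  139   44   40 1251]
head [0.59148205 0.28296578]
post [[0.64977077 0.28506617 0.114     ]]
```

Request:
move_arm:
  targets: [-1.2, 0.2, 4, -2.1, 1, -2.4, 0.3, 8, -2.1, 1, -2.4, 0.3, 12, -2.1, 1, -2.4, 0.3, 15, -2.1, 1, -2.4, 0.3, 18, -2.1, 1, -2.4, 0.3, 20, -2.1, 1, -2.4, 0.3, 21.4, -2.1, 1, -2.4, 0.3, 21.8, -2.1, 1, -2.4, 0.3, 21.8, -2.1, 1, -2.4, 0.3, 21.8, -2.1, 0, -2.4, 0.3, 21.8, -2.1, 0, -2.4, 0.3, 21.8, -2.1, 0, -2.4, 0.3, 21.8, -2.1, 0, -2.4, 0.3, 21.8, -2.1, 0, -2.4, 0.3, 21.8, -2.1, 0, -2.4, 0.3, 21.8, -2.1, 0, -2.4, 0.3, 21.8, -2.1, 0, -2.4, 0.3, 21.8, -2.1, 0, -2.4, 0.3, 21.8, -2.1, 0]
  grip_force: 55

```text
time: 4.33
tcp_pos: [0.5065, 0.0428, 0.0815]
tool_rot: [-0.0, 0.281, 0.96, 0.0]
wrist_force: [0.2, 0.8, -1.0]
grip_width: 0.0282
grasp_force: 0.0
```

Request:
move_arm:
  targets: [0, 0, 0, 0, 0, 0, 0, 0, 0, 0, 0, 0, 0, 0, 0, 0, 0, -0.5, 0, 0, 0, 0, -1, 0, 0, 0, 0, -1.5, 0, 0, 0, 0, -2, 0, 0, 0, 0, -2, 0, 0, 0, 0, -2, 0, 0]

```text
time: 5.08
tcp_pos: [0.5067, 0.0428, 0.1019]
tool_rot: [0.0, 0.281, 0.96, 0.0]
wrist_force: [0.1, 0.2, -4.9]
grip_width: 0.0195
grasp_force: 55.0
```

```bash
python3 - <<'E'
from h import *
f=robot.grab_frame("wrist")[:,:,::-1];g=robot.grab_frame("scene")[:,:,::-1]
cv2.imwrite("pics/l1.png",np.hstack([cv2.resize(f,(440,330)),cv2.resize(g[190:310,240:371],(360,330),interpolation=cv2.INTER_CUBIC)]))
E
```

```text
(no output)
```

View pics/l1.png

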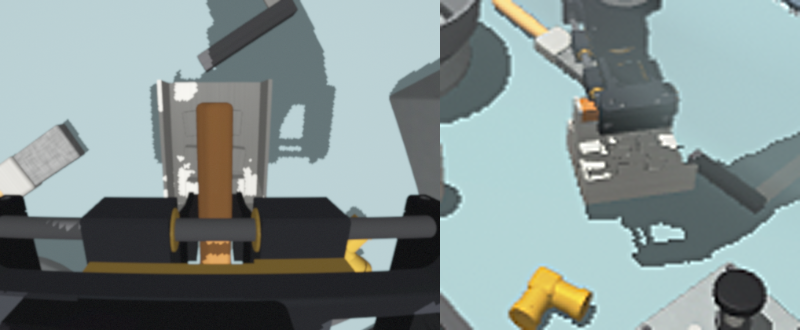

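The scoop is lifted level with all the blanks in it. To pour by levering it on the bowl rim I need the grip nearer the bar's middle, so I'll set it down and regrip 24 mm further forward.

Request:
move_arm:
  targets: [0, 0, 0.7, 0, 0, 0, 0, 1.3, 0, 0, 0, 0, 1.8, 0, 0, 0, 0, 2, 0, 0, 0, 0, 2, 0, 0, 0, 0, 2, 0, 0.5, 0, 0, 2, 0, 0.5, 0, 0, 2, 0, 0.5, 1.2, 0, 2, 0, 0.5, 2.4, 0, 2, 0, 0.5, 2.4, 0, 2, 0, 0.5, 2.4, 0, 2, 0, 0, 2.4, 0, 2, 0, 0, 2.4, 0, 2, 0, 0, 2.4, 0, 2, 0, 0, 2.4, 0, 2, 0, 0, 2.4, 0, 2, 0, 0, 2.4, 0, 2, 0, 0, 2.4, 0, 2, 0, 0]
  grip_force: 50

```text
time: 6.77
tcp_pos: [0.4863, 0.0553, 0.0815]
tool_rot: [0.0, 0.281, 0.96, -0.0]
wrist_force: [-0.7, -1.0, 0.5]
grip_width: 0.0193
grasp_force: 50.0
```

Request:
move_arm:
  targets: [0, 0, -0.7, 0, 0, 0, 0, -2, 0, 0, 0, 0, -4, 0, 0, 0, 0, -6.5, 0, 0, 0, 0, -9, 0, 0, 0, 0, -11.5, 0, 0, 0, 0, -14, 0, 0, 0, 0, -16.5, 0, 0, 0, 0, -19, 0, 0, 0, 0, -20.8, 0, 0, 0, 0, -21.7, 0, 0, 0, 0, -22, 0, 0, 0, 0, -22, 0, 0]

```text
time: 7.85
tcp_pos: [0.4858, 0.0558, 0.3011]
tool_rot: [-0.0, 0.281, 0.96, -0.0]
wrist_force: [0.2, -0.0, -6.0]
grip_width: 0.0196
grasp_force: 50.0
```

Request:
move_arm:
  targets: [-0.5, -0.4, 0, 0, 0, -1.5, -1.2, 0, 0, 0, -3, -2.4, 0, 0, 0, -5, -4, 0, 0, 0, -7, -5.6, 0, 0, 0, -9, -7.2, 0, 0, 0, -11, -8.8, 0, 0, 0, -13, -10.5, 0, 0, 0, -15, -12.1, 0, 0, 0, -17, -13.7, 0, 0, 0, -19, -15.3, 0, 0, 0, -21, -16.9, 0, 0, 0, -23, -18.5, 0, 0, 0, -25, -20.1, 0, 0, 0, -27, -21.7, 0, 0, 0, -28.5, -22.9, 0, 0, 0, -29.6, -23.8, 0, 0, 0, -30.1, -24.2, 0, 0, 0, -30.1, -24.2, 0, 0, 0, -30.1, -24.2, 0, 0, 0]

```text
time: 9.52
tcp_pos: [0.6087, -0.3097, 0.2999]
tool_rot: [-0.002, 0.281, 0.96, 0.0]
wrist_force: [0.1, 1.6, -5.5]
grip_width: 0.0191
grasp_force: 50.0
```

```bash
python3 - <<'E'
from h import *
o=robot.get_obs();print(o["tcp_pos"],o["wrist_force"])
f=robot.grab_frame("wrist")[:,:,::-1];g=robot.grab_frame("scene")[:,:,::-1]
cv2.imwrite("pics/l2.png",np.hstack([cv2.resize(f,(440,330)),cv2.resize(g[110:240,150:280],(360,330),interpolation=cv2.INTER_CUBIC)]))
E
```

```text
[ 0.60873825 -0.30972786  0.29993989] [ 0.1291896   1.61850715 -5.5013612 ]
```

View pics/l2.png

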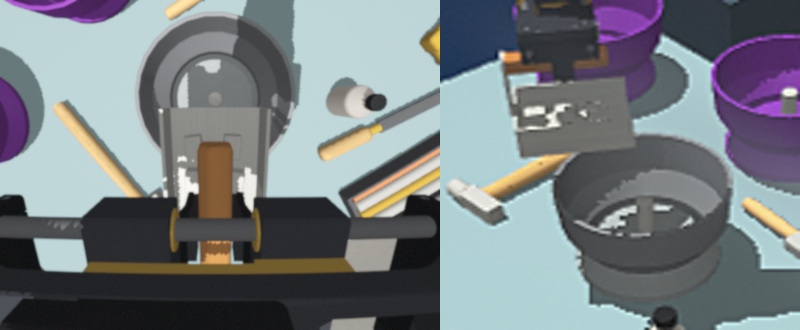

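The scoop is aligned over the far-right rim, with its lip near the centre of the grey bowl. I'll lower it onto the rim and tilt.

Request:
move_arm:
  targets: [0, 0, 1, 0, 0, 0, 0, 3, 0, 0, 0, 0, 5, 0, 0, 0, 0, 7, 0, 0, 0, 0, 8.2, 0, 0, 0, 0, 9, 0, 0, 0.8, 0, 9.4, 0, 0, 1.7, 0, 9.7, 0, 0, 2.5, 0, 10.1, 0, 0, 3.3, 0, 10.5, 0, 0, 3.3, 0, 10.5, 0, 0]
  grip_force: 30

```text
time: 10.53
tcp_pos: [0.5822, -0.292, 0.1994]
tool_rot: [0.002, 0.281, 0.96, 0.001]
wrist_force: [-2.1, 2.6, 7.1]
grip_width: 0.0201
grasp_force: 30.0
```

```bash
python3 - <<'E'
from h import *
o=robot.get_obs();print(o["tcp_pos"],o["wrist_force"])
f=robot.grab_frame("wrist")[:,:,::-1];g=robot.grab_frame("scene")[:,:,::-1]
cv2.imwrite("pics/l3.png",np.hstack([cv2.resize(f,(440,330)),cv2.resize(g[110:240,150:280],(360,330),interpolation=cv2.INTER_CUBIC)]))
E
```

```text
[ 0.58217416 -0.29203158  0.19936302] [-2.10329222  2.58551726  7.12630192]
```

View pics/l3.png

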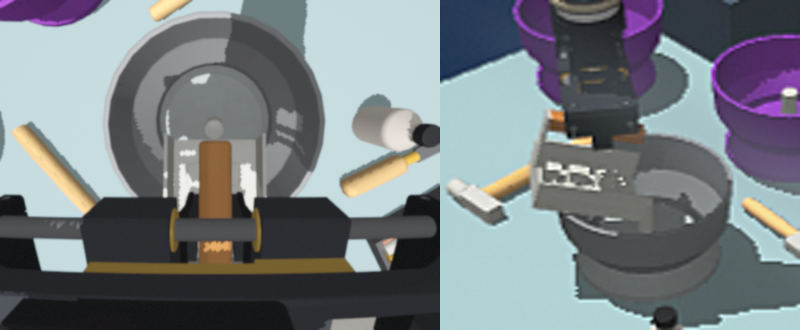

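Tilting works (roughly 15°), with the lip just short of the post. Continuing.

Request:
move_arm:
  targets: [0.7, 0, 0.6, 0, 0, 1.3, 0, 1.2, 0, 0, 1.9, 0, 1.8, 0, 0, 2.5, 0, 2.5, 0, 0, 2.8, 0, 2.9, 0, 0, 2.8, 0, 2.9, 0, 0, 2.8, 0, 2.9, 0, 0]

```text
time: 11.22
tcp_pos: [0.5573, -0.276, 0.1694]
tool_rot: [-0.001, 0.28, 0.96, 0.001]
wrist_force: [-5.7, 5.6, 7.9]
grip_width: 0.0196
grasp_force: 30.0
```

```bash
python3 - <<'E'
from h import *
o=robot.get_obs();print(o["tcp_pos"],o["wrist_force"])
f=robot.grab_frame("wrist")[:,:,::-1];g=robot.grab_frame("scene")[:,:,::-1]
cv2.imwrite("pics/l4.png",np.hstack([cv2.resize(f,(440,330)),cv2.resize(g[110:240,150:280],(360,330),interpolation=cv2.INTER_CUBIC)]))
E
```

```text
[ 0.55733439 -0.27604104  0.16937406] [-5.70884672  5.5989382   7.9487132 ]
```

View pics/l4.png

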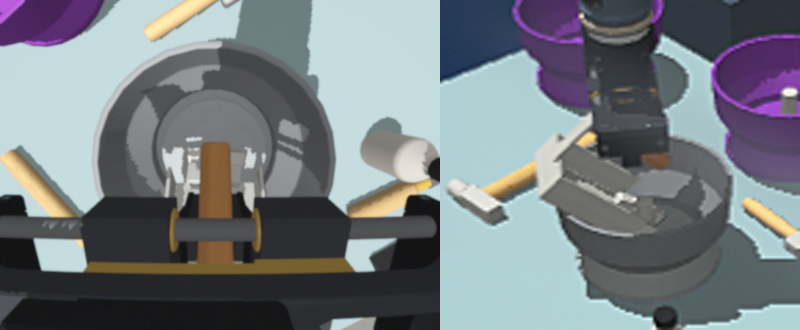

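The scoop is at about 40° and the blanks have slid forward to the lip. I'll grip firmly and lift, with a small shake.

Request:
move_arm:
  targets: [0, 0, 0, 0, 0, 0, 0, 0, 0, 0, 0, 0, 0, 0, 0, 0, 0, -1, 0, 0, 0, 0, -2, 0, 0, 0, 0, -3.5, 0, 0, 0, 0, -5, 0, 0, -1.5, 0, -5, 0, 0, 0, 0, -5, 0, 0, -1.5, 0, -5, 0, 0, 0, 0, -5, 0, 0, 0, 0, -5, 0, 0, 0, 0, -5, 0, 0]
  grip_force: 55

```text
time: 12.4
tcp_pos: [0.5581, -0.2778, 0.2183]
tool_rot: [0.001, 0.281, 0.96, 0.0]
wrist_force: [0.6, 0.1, -3.0]
grip_width: 0.0194
grasp_force: 55.0
```

```bash
python3 - <<'E'
from h import *
o=robot.get_obs();print(o["tcp_pos"],o["wrist_force"])
f=robot.grab_frame("wrist")[:,:,::-1];g=robot.grab_frame("scene")[:,:,::-1]
cv2.imwrite("pics/l5.png",np.hstack([cv2.resize(f,(440,330)),cv2.resize(g[110:240,150:280],(360,330),interpolation=cv2.INTER_CUBIC)]))
E
```

```text
[ 0.55805196 -0.2777983   0.21834275] [ 0.56900503  0.05228202 -3.00277513]
```

View pics/l5.png

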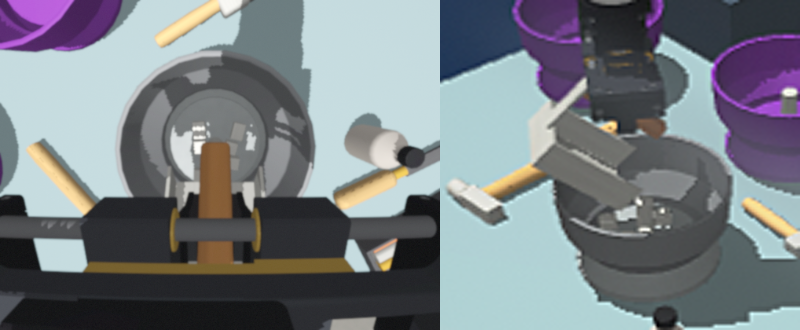

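The bowl now holds the blanks, the scoop pan is empty and the measured load is about 3 N, the empty weight. Returning to the bench.

Request:
move_arm:
  targets: [0, 0, -2, 0, 0, 0, 0, -5, 0, 0, 0, 0, -7.5, 0, 0, 1, 0.8, -8.2, 0, 0, 3, 2.4, -8.2, 0, 0, 5.5, 4.5, -8.2, 0, 0, 8, 6.5, -8.2, 0, 0, 10.5, 8.5, -8.2, 0, 0, 13, 10.5, -8.2, 0, 0, 15.5, 12.5, -8.2, 0, 0, 18, 14.6, -8.2, 0, 0, 20.5, 16.6, -8.2, 0, 0, 23, 18.6, -8.2, 0, 0, 25.5, 20.6, -8.2, 0, 0, 27.5, 22.2, -8.2, 0, 0, 29, 23.4, -8.2, 0, 0, 29.9, 24.2, -8.2, 0, 0, 29.9, 24.2, -8.2, 0, 0, 29.9, 24.2, -8.2, 0, 0]

```text
time: 14.08
tcp_pos: [0.436, 0.0878, 0.2991]
tool_rot: [-0.0, 0.28, 0.96, -0.0]
wrist_force: [0.4, -0.6, -2.5]
grip_width: 0.0195
grasp_force: 55.0
```

```bash
python3 - <<'E'
from h import *
o=robot.get_obs();print(o["tcp_pos"],o["wrist_force"])
t=robot.grab_frame("top")[:,:,::-1];g=robot.grab_frame("scene")[:,:,::-1]
cv2.imwrite("pics/l6.png",np.hstack([cv2.resize(t[150:225,290:370],(380,356),interpolation=cv2.INTER_CUBIC),cv2.resize(g[180:300,260:400],(415,356),interpolation=cv2.INTER_CUBIC)]))
E
```

```text
[0.43596158 0.08776344 0.29906588] [ 0.44661275 -0.58154737 -2.47458925]
```

View pics/l6.png

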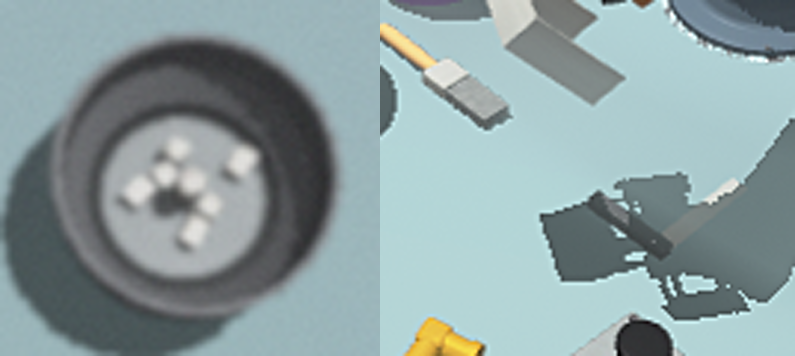

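All six blanks and the post show in the bowl. Next I'll lower the scoop, lip first, and rotate it flat while moving back.

Request:
move_arm:
  targets: [0, 0, 2, 0, 0, 0, 0, 5, 0, 0, 0, 0, 8.5, 0, 0, 0, 0, 12, 0, 0, 0, 0, 15, 0, 0, 0, 0, 17.5, 0, 0, 0, 0, 19, 0, 0, 0, 0, 20, 0, 0, -1, 0, 20.2, 0, 0, -2, 0, 20.4, 0, 0, -3, 0, 20.6, 0, 0, -4, 0, 20.9, 0, 0, -5, 0, 21.2, 0, 0, -6, 0, 21.5, 0, 0, -7, 0, 21.7, 0, 0, -7.9, 0, 21.9, 0, 0, -7.9, 0, 22, 0, 0, -7.9, 0, 22, 0, 0]
  grip_force: 25

```text
time: 15.68
tcp_pos: [0.5053, 0.0434, 0.0803]
tool_rot: [0.002, 0.282, 0.96, -0.0]
wrist_force: [0.4, -3.1, 4.4]
grip_width: 0.0196
grasp_force: 25.0
```

```bash
python3 - <<'E'
from h import *
o=robot.get_obs();print(o["tcp_pos"],o["wrist_force"])
f=robot.grab_frame("wrist")[:,:,::-1];g=robot.grab_frame("scene")[:,:,::-1]
cv2.imwrite("pics/l7.png",np.hstack([cv2.resize(f,(440,330)),cv2.resize(g[190:310,240:371],(360,330),interpolation=cv2.INTER_CUBIC)]))
E
```

```text
[0.50526966 0.04338197 0.08025042] [ 0.39559732 -3.08963717  4.37436092]
```

View pics/l7.png

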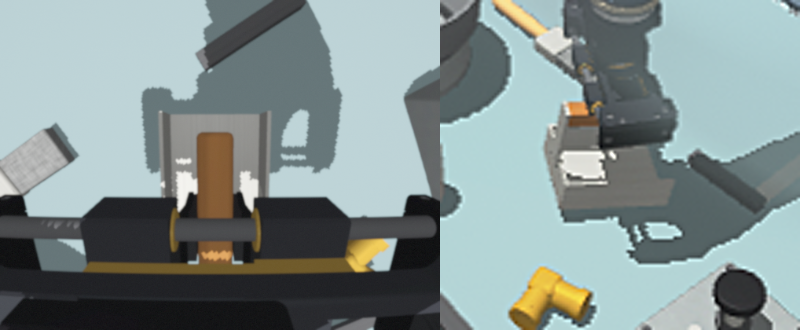

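The scoop stands flat on the bench. I'll release it and rise.

Request:
move_arm:
  targets: [0, 0, 0, 0, 1, 0, 0, 0, 0, 1, 0, 0, 0, 0, 1, 0, 0, 0, 0, 1, 0, 0, 0, 0, 1, 0, 0, -1, 0, 1, 0, 0, -4, 0, 1, 0, 0, -8, 0, 1, 0, 0, -12, 0, 1, 0, 0, -16, 0, 1, 0, 0, -19, 0, 1, 0, 0, -22, 0, 1, 0, 0, -22, 0, 1, 0, 0, -22, 0, 1]

```text
time: 16.95
tcp_pos: [0.5039, 0.045, 0.3019]
tool_rot: [0.002, 0.281, 0.96, 0.001]
wrist_force: [-0.7, 0.7, -0.1]
grip_width: 0.0866
grasp_force: 0.0
```

```bash
python3 - <<'E'
from h import *
for k in range(2):
    C=cam("wrist");f=robot.grab_frame("wrist")[:,:,::-1].copy()
cv2.imwrite("pics/w2.png",f)
h=cv2.cvtColor(f,cv2.COLOR_BGR2HSV)
m=((h[...,0]>5)&(h[...,0]<20)&(h[...,1]>120)).astype(np.uint8);m[:120]=0;m[262:]=0;m[:,:235]=0;m[:,315:]=0
n,L,S,_=cv2.connectedComponentsWithStats(m);k=1+S[1:,4].argmax();print(S[k])
b=cv2.boxPoints(cv2.minAreaRect(np.argwhere(L==k)[:,::-1].astype(np.float32)))
W=back(C,b,.11)[:,:2];print(W.round(4),np.linalg.norm(W-np.roll(W,1,0),axis=1).round(4))
g=cv2.cvtColor(f,cv2.COLOR_BGR2GRAY)
p=proj(C,[[.5915,.283,.129]])[0];print(p)
m=(g<45).astype(np.uint8);x,y=p.astype(int);q=np.zeros_like(m);q[max(y-26,0):y+26,x-26:x+30]=1;m*=q
n,L,S,_=cv2.connectedComponentsWithStats(m);k=1+S[1:,4].argmax();print(S[k])
c=cv2.findContours((L==k).astype(np.uint8),0,1)[0][0][:,0]
P=back(C,c,.129)[:,:2];s=least_squares(lambda p:np.hypot(*(P-p[:2]).T)-.024,P.mean(0),loss="soft_l1",f_scale=.002);print("head",s.x)
o=robot.get_obs();print(o["tcp_pos"],o["tool_rot"],o["wrist_force"],o["time"])
w,x,y,z=o["tool_rot"];d=np.r_[s.x,.16]-o["tcp_pos"];print("tool shift cm",R.from_quat([x,y,z,w]).inv().apply(d)*100)
E
```

```text
[ 265  158   17   89 1361]
[[0.4667 0.0576]
 [0.4762 0.0725]
 [0.5638 0.0172]
 [0.5536 0.0012]] [0.1036 0.0176 0.1036 0.019 ]
[504.90317835 146.43789853]
[ 483  127   44   40 1232]
head [0.59191282 0.28295577]
[0.50236494 0.04491787 0.29899158] [-6.31940154e-04  2.80936725e-01  9.59726068e-01 -1.77753573e-04] [-0.4385616  -0.2453519   0.01650263] 17.05
tool shift cm [ 5.27933986 24.88483497 13.88772039]
```

The bar measures the same as at the start, so the scoop is upright. The head position also agrees between views. Moving above the plunger with the fingers shut.

Request:
move_arm:
  targets: [0.6, 3, 0, 0, 0, 1.3, 6, 0, 0, 0, 2, 9.5, 0, 0, 0, 2.7, 13, 0, 0, 0, 3.5, 16.5, 0, 0, 0, 4.2, 20, 0, 0, 0, 4.9, 23, 0, 0, 0, 5.3, 24.9, 0, 0, 0, 5.3, 24.9, 3, 0, 0, 5.3, 24.9, 6, 0, 0, 5.3, 24.9, 9, 0, 0, 5.3, 24.9, 12, 0, 0, 5.3, 24.9, 13.5, 0, 0, 5.3, 24.9, 14, 0, 0, 5.3, 24.9, 14, 0, 0, 5.3, 24.9, 14, 0, 0]
  grip_force: 10

```text
time: 18.38
tcp_pos: [0.593, 0.2831, 0.1595]
tool_rot: [-0.0, 0.281, 0.96, -0.0]
wrist_force: [0.1, -0.3, 1.4]
grip_width: 0.0005
grasp_force: 0.0
```

Request:
move_arm:
  targets: [0, 0, 1, 0, 0, 0, 0, 2, 0, 0, 0, 0, 2.7, 0, 0, 0, 0, 3.1, 0, 0, 0, 0, 3.5, 0, 0, 0, 0, 3.8, 0, 0, 0, 0, 4.1, 0, 0, 0, 0, 4.3, 0, 0, 0, 0, 4.3, 0, 0, 0, 0, 4.3, 0, 0, 0, 0, 4.3, 0, 0]

```text
time: 19.3
tcp_pos: [0.5924, 0.283, 0.1177]
tool_rot: [-0.001, 0.281, 0.96, -0.0]
wrist_force: [-3.6, -1.3, 8.7]
grip_width: 0.0006
grasp_force: 4.0
```

Request:
move_arm:
  targets: [0, 0, 0.2, 0, 0, 0, 0, 0.4, 0, 0, 0, 0, 0.4, 0, 0, 0, 0, 0.4, 0, 0, 0, 0, 0.4, 0, 0, 0, 0, 0.4, 0, 0, 0, 0, 0.4, 0, 0, 0, 0, 0.4, 0, 0, 0, 0, 0.4, 0, 0, 0, 0, 0.4, 0, 0, 0, 0, 0.4, 0, 0, 0, 0, 0.4, 0, 0, 0, 0, 0.4, 0, 0, 0, 0, 0.4, 0, 0, 0, 0, 0.4, 0, 0, 0, 0, 0.4, 0, 0]

```text
time: 20.63
tcp_pos: [0.5924, 0.2831, 0.1141]
tool_rot: [-0.0, 0.281, 0.96, 0.0]
wrist_force: [-4.5, -2.5, 9.6]
grip_width: 0.0008
grasp_force: 4.7
```

```bash
python3 - <<'E'
from h import *
for l in("top","scene"):robot.grab_frame(l)
o=robot.get_obs();print(o["tcp_pos"],o["wrist_force"],o["time"])
C=cam("top")
for d in robot.recognise("top","scoop")[:2]:print(np.round(d["bbox"]),d["conf"])
E
```

```text
[0.5923591  0.28305021 0.11406931] [-4.32765492 -2.69094171 10.4591096 ] 20.7333
[223. 182. 265. 221.] 0.77
[215. 126. 301. 143.] 0.51
```

The TCP is at 0.114 m with about 10 N on it, which matches half-way, and it has been held for over 1 s.

```bash
python3 -c "
from workcell import robot
print(robot.sign_off())"
```

```text
the job is handed in; nothing more can be done
None
```

The job is handed in, though the sign-off returned no verdict: all six blanks are in the grey bowl, the scoop is back upright on the bench, and the robot is holding the plunger half-way (TCP at 114 mm, about 10 N).

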